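# Fetch the small mallet from the tool carousel

## Task

Turn the mallet carousel by its handle until the bay holding the smallest mallet faces the steel pointer on the carousel's foot, and let go of it. Then lift that mallet out and stand it upright on its head in the middle of the grey carpet square on the carving board.

Things in the scene. Friction and masses are not known exactly. Their poses are not given: they have to be found in the camera images.
- small_mallet_center (a point): Centre, half-way up, of the smallest of four mallets standing on their heads in the carousel's bays. 125 mm tall: dark iron cone head 45 mm high, 58 mm across at the foot, 42 at its top, then a round upright wooden handle 24 mm across, whose middle is 22 mm above this point; z up along it. 0.36 to 0.59 kg. The others are 170 to 190 mm tall with heads 66 to 76 mm across.
- carousel_handle (a point): Middle of the wooden bar handle on the carousel's vertical axis, 143 mm above the table: 64 mm long (point x), 16 thick (y), 32 high. Turns with the round tray (300 mm across, 32 mm rim) 170 degrees either way, drag 0.08 N m, stays where left. Dividers along x and y: bay middles at 45, 135, 225, 315 degrees from x, 95 mm out, each a round seat, 80 mm wide, 8 mm deep, floor 36 mm above the table.
- pointer (a point): Top of the steel pointer, a 24 mm square block, 31 mm high, fixed to the carousel's foot on the robot's side, 176 mm from the turning axis; x of this point points from it to the axis. The chosen bay's middle must come to lie between the axis and this block; the small mallet's bay starts 20 to 70 degrees to one side or the other of it. Loaded, the tray weighs 4 kg: turn it smoothly.
- carpet (a point): Middle of the upper face of a grey carpet square, 150 by 150 mm, fixed on a plywood carving board (300 by 240 mm) that does not move. The face is 24 mm above the table; z up, x and y along its sides. Two chisels, up to 22 mm wide and 14 mm high, lie on the board's bare part, on the +x side of the carpet.
There are look-alikes about, which are no part of the job. What is shaped like the part that bears small_mallet_center but red or yellow is not meant.

How it is judged:
By the outcome, as a careful person would: the job done as asked, in the order asked, and still so for the second after the job is handed in, with the robot touching nothing.
It also fails if it takes over 58 s, if anything falls off the work surface, if the arm or the gripper's body presses on something with over 40 N, if the wrist force passes 120 N, or if a joint passes its speed limit or range.

## Robot

A 6-joint arm with a two-finger parallel gripper is mounted at the origin on the work surface. World frame = base frame: x ahead of the robot, y to its left, z up, the work surface at z = 0. Lengths are in m, angles in rad, forces in N, time in s.
With the tool pointing down it reaches from about 0.325 to 1 m from the base axis. Payload 5.1 kg.
Tool frame: the origin (TCP) lies at the very end of the fingers, on their centre line; the grasp point (between the pads) lies 19 mm behind it (manip.pinch_z is the distance from the TCP to the grasp point, in m); z points along the fingers, x is the direction in which the jaws open and shut, and the axes are right-handed (so a half turn about z gives the same grasp; the last joint's range is limited). The gripper opens to 85 mm and grips with 20 to 120 N. Pads are 22 mm wide; open, the fingers measure 114 mm over their backs; the gripper's body (76 mm by 85 mm) begins 54 mm behind the grasp point. The pads swing forward as they close: fully open they stand 13 mm farther back than shut.
Start: joints at [-1.316, 0.124, 1.65, -0, 1.367, -0.083], TCP at [0.215, -0.613, 0.231] pointing down, gripper open.
Joint ranges: [-2.61, 2.61], [-1.02, 2.33], [0.03, 2.71], [-1.35, 4.49], [0.32, 2.68], [-2.91, 2.91]. Speed limits (rad/s): [2.57, 2.57, 3.14, 3.14, 3.14, 3.14].

## Interface

Orientations are given as a rotation vector (axis times angle).
In Python, from workcell import manip gives the robot as it stands. The module is installed in compiled form; this text tells all that it offers.
- The arm moves only by the tool jog_arm, never from a script. Its argument "series" is a list of rows, each an object with "dp": the shift along the world's x, y, z in cm, a list of three; "delta_rot": the turn, a rotation vector about the world's x, y, z in degrees, a list of three; "hand": the opening, from -1 (shut) to 1 (fully open). In form: [{"dp": [x, y, z], "delta_rot": [ax, ay, az], "hand": hand}, ...]. A call has 1 to 20 rows; each row shifts and turns the commanded pose from where the row before left it; what a row does not reach is not made up. A row lasts 1/10 s, in which the tool goes at most 50 mm and 8.59 degrees, less where a joint would pass 70% of its speed; a pose out of reach is approached as far as the arm can. A call is refused whole if a number of a shift passes 5 or a number of a turn 8.59, either way. A call with a gripper value outside its range is refused whole. The fingers move at their own pace and stop on an object; the grip force is fixed at half the most. Time passes only in rows, so rows that do not move let the fingers close. It gives the time, the measured TCP pose, the force and the opening at its end, in the units of the state.
- manip.get_obs(): the state, without advancing time (a new reading comes with each control period).
- manip.get_image(name): name is "scene" or "top"; returns the picture (384x512x3 uint8, red, green, blue); there is no depth.
- manip.calibration(name): a dict with "vertical_fov" (degrees; the focal length in pixels is half the picture's height over the tangent of half this angle, whatever the lens; pixels are square), "cx", "cy" (the principal point, pixels), "world_to_cam" (4x4, takes a point from world to camera coordinates). Camera axes: x right, y up, looking along -z (the intrinsics and any distortion apply to the point x, -y, -z); pixel columns grow to the right and rows downward; lengths in m; the calibration is good to about 2 mm. A picture is of the moment at which its call begins. calibration takes no time and is no camera call.
- manip.hand_in(): hands the job in, once; it reports no verdict.
Trained networks look in the newest picture that a camera, given by its name, has taken for a name from the list of things; names that differ only in an ending like _2 or _b are one class to them, and where a whole thing is asked for, a point or a joint stands for the part that bears it (a point fixed in the world has none). Each returns a list of dicts, best first, with "conf" (0 to 1); they miss things now and then, are a little off and sometimes report something else, mostly with a low value. They report only what shows in the picture. A call takes as long as a camera call. They do not tell look-alikes from the thing itself.
- manip.boxes_of(camera, target): "xy" ([column, row] in pixels, amid what is visible of it).
- manip.tip_of(camera, target): "xy" ([column, row] in pixels: a listed point, or the origin of a listed thing).
The state is a dict: "t": time; "qpos": joint angles; "qvel": joint speeds; "effort": joint torques, N m; "eef_pos": TCP position; "eef_rot": TCP orientation; "wrist_force": force on the tool from outside, world axes, zero at the start; "moment": the same for the moment, N m; "gripper_width": finger opening in m.
Only numpy, scipy, OpenCV 4.12 (cv2) and the standard library are available. Lean on these libraries where they do the work, as an engineer would, in place of code of your own. Each camera call takes 0.05 s, during which the arm holds its last target. There are 200 camera calls.

## Working session

There is one attempt and no reset: what is moved stays moved. The work goes in short steps, Python scripts to look and compute and a tool call to move; the robot and the scene stay as the last step left them, time stands still between calls to the robot, and variables do not carry over. Pictures are saved under pics/ and viewed, about 8 in all and at most 12, crops included, and the job is handed in when it is done.

Besides the shell and the picture viewer there is one more tool, called after "Request:" as a command line: name --argument value ..., lists and objects as JSON in quotes. jog_arm: Moves the arm, as the interface text tells. Its arguments: {"type":"object","properties":{"series":{"type":"array"}},"required":["series"]}

```bash
mkdir -p pics; cat > h.py <<'E'
import numpy as np, cv2
from workcell import manip
def cal(c):
    k=manip.calibration(c); f=192/np.tan(np.radians(k['vertical_fov'])/2)
    return f,k['cx'],k['cy'],np.array(k['world_to_cam']),k
def ray(c,uv):
    f,cx,cy,T,_=cal(c); d=np.array([(uv[0]-cx)/f,-(uv[1]-cy)/f,-1])
    R=T[:3,:3]; return -R.T@T[:3,3], R.T@d
def atz(c,uv,z):
    o,d=ray(c,uv); return o+d*(z-o[2])/d[2]
def proj(c,p):
    f,cx,cy,T,_=cal(c); q=T[:3,:3]@np.array(p)+T[:3,3]
    return np.array([cx+f*q[0]/-q[2], cy-f*q[1]/-q[2]])
def save(c,n):
    im=manip.get_image(c); cv2.imwrite(f'pics/{n}.png',im[:,:,::-1]); return im
E
python3 - <<'E'
from h import *
np.set_printoptions(precision=3,suppress=True)
a=save('scene','a_scene');b=save('top','a_top')
for c in('scene','top'):
    print(c,{k:v for k,v in cal(c)[4].items() if k!='world_to_cam'},ray(c,(256,192)))
    for n,z in(('small_mallet_center',.0985-.0),('carousel_handle',.143),('pointer',.031),('carpet',.024)):
        for d in manip.tip_of(c,n)[:5]: print(n,np.round(d['xy'],1),round(d['conf'],2),atz(c,d['xy'],z))
print(manip.get_obs())
E
```

```text
scene {'vertical_fov': 43.524497813108496, 'cx': 256.85972878894944, 'cy': 184.41780961507732} (array([ 0.896, -0.864,  1.219]), array([-0.303,  0.524, -0.796]))
small_mallet_center [179.5 213.9] 0.89 [ 0.318 -0.299  0.099]
small_mallet_center [163.2 281.3] 0.79 [ 0.402 -0.492  0.099]
small_mallet_center [256.9 127.8] 0.76 [0.343 0.104 0.099]
small_mallet_center [256.9 202.8] 0.71 [ 0.491 -0.159  0.099]
carousel_handle [272.6 219.7] 0.67 [ 0.571 -0.216  0.143]
pointer [222.1 214.1] 0.62 [ 0.396 -0.204  0.031]
carpet [313.1 137. ] 0.8 [0.496 0.223 0.024]
top {'vertical_fov': 46.17889828087101, 'cx': 248.3659375464175, 'cy': 189.32116073689036} (array([ 0.363, -0.078,  1.142]), array([ 0.075, -0.036, -0.997]))
small_mallet_center [153.4 242.5] 0.81 [0.33  0.123 0.099]
small_mallet_center [321.5 250. ] 0.71 [ 0.304 -0.263  0.099]
small_mallet_center [406.4 214.5] 0.68 [ 0.381 -0.464  0.099]
small_mallet_center [274.1 170. ] 0.67 [ 0.492 -0.159  0.099]
carousel_handle [300.5 131.9] 0.56 [ 0.571 -0.217  0.143]
pointer [285.  210.5] 0.7 [ 0.399 -0.188  0.031]
carpet [117.7 172.4] 0.78 [0.503 0.225 0.024]
{'t': 0.5, 'qpos': array([-1.316,  0.124,  1.65 , -0.   ,  1.368, -0.083]), 'qvel': array([-0.   , -0.001, -0.002, -0.   ,  0.001, -0.002]), 'effort': array([ -0.001, -42.309, -36.532,  -0.   ,   0.001,  -0.   ]), 'eef_pos': array([ 0.215, -0.613,  0.231]), 'eef_rot': array([-2.563,  1.816,  0.   ]), 'wrist_force': array([0.163, 0.215, 0.601]), 'moment': array([0.014, 0.003, 0.017]), 'gripper_width': 0.08538514716321499}
```

```bash
python3 -c "
import cv2,numpy as np
a=cv2.imread('pics/a_scene.png');b=cv2.imread('pics/a_top.png')
cv2.imwrite('pics/a.png',cv2.resize(np.vstack([a,b]),None,fx=.78,fy=.78))"
```

```text
(no output)
```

View pics/a_top.png

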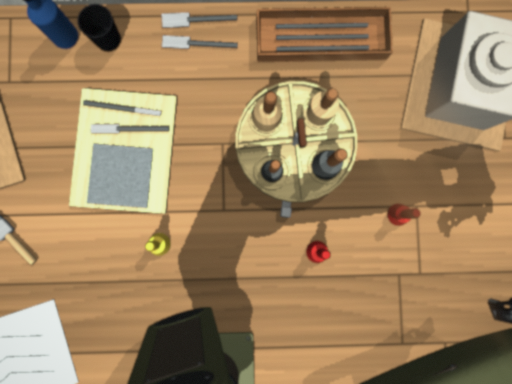

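View pics/a_scene.png

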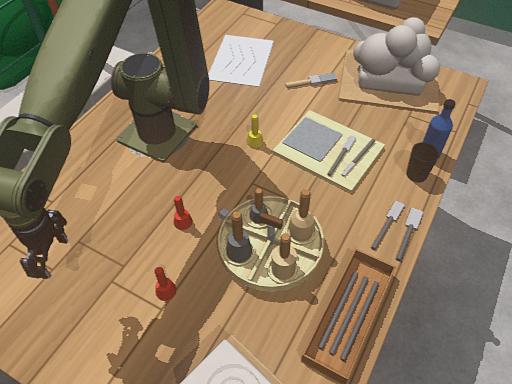

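```bash
python3 - <<'E'
import cv2,numpy as np
a=cv2.imread('pics/a_scene.png');b=cv2.imread('pics/a_top.png')
A=cv2.resize(a[180:300,205:335],None,fx=4,fy=4,interpolation=cv2.INTER_CUBIC)
B=cv2.resize(b[75:225,230:365],None,fx=4,fy=4,interpolation=cv2.INTER_CUBIC)
cv2.imwrite('pics/b.png',B);cv2.imwrite('pics/c.png',A)
E
```

```text
(no output)
```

View pics/b.png

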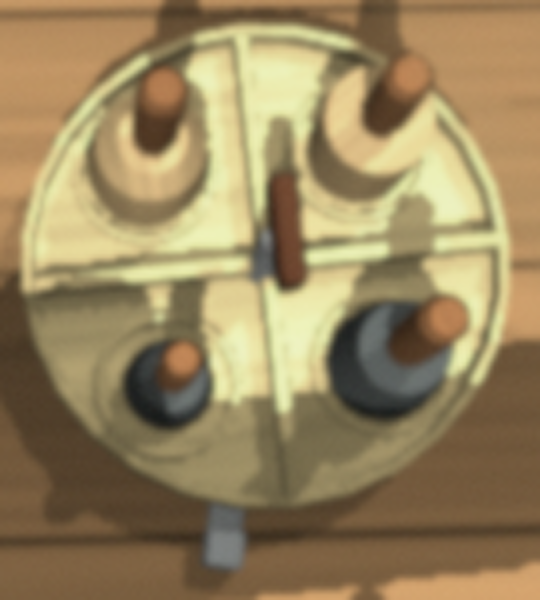

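View pics/c.png

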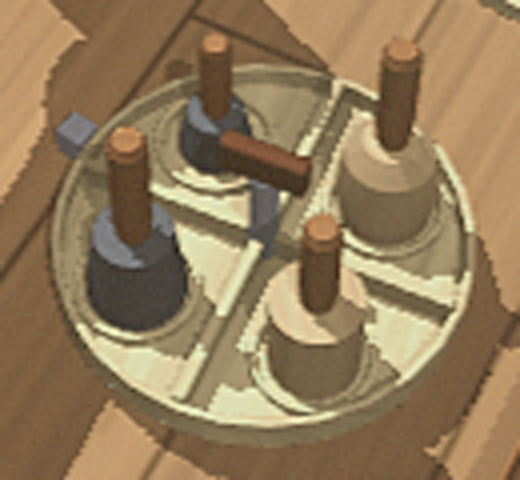

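```bash
python3 - <<'E'
from h import *
np.set_printoptions(precision=4,suppress=True)
B=lambda u,v:(230+(u+.5)/4-.5,75+(v+.5)/4-.5); A=lambda u,v:(205+(u+.5)/4-.5,180+(v+.5)/4-.5)
ax=np.array([.571,-.2165])
ang=lambda p:np.degrees(np.arctan2(p[1]-ax[1],p[0]-ax[0]))
for n,c,uv,z in [('ptr','top',B(224,550),.031),('ptr','scene',A(75,133),.031),('mtop','top',B(182,365),.161),('mtop','scene',A(216,43),.161),
 ('hend1','top',B(285,178),.159),('hend2','top',B(291,282),.159),('hendA','scene',A(228,140),.159),('hendB','scene',A(305,172),.159),
 ('div1','top',B(240,38),.06),('div2','top',B(286,490),.06),('div3','top',B(35,282),.06),('div4','top',B(500,240),.06)]:
    p=atz(c,uv,z); print(n,c,p,ang(p),np.hypot(*(p[:2]-ax)))
f=lambda t:ax+.176*np.array([np.cos(t),np.sin(t)])
for t in (165,170,173,176,180): print(t,[proj(c,[*f(np.radians(t)),.031]) for c in('top','scene')])
print([proj(c,[*ax,z]) for c in('top','scene') for z in (.036,.143)])
for n,z in (('pointer',.031),('carpet',.024)):
  for c in ('top','scene'):
    manip.get_image(c); print(n,[(d['xy'],d['conf']) for d in manip.tip_of(c,n)],[(d['xy'],d['conf'],ang(atz(c,d['xy'],z-.005))) for d in manip.boxes_of(c,n)])
E
```

```text
ptr top [ 0.3947 -0.1894  0.031 ] 171.263430867625 0.17837359374478912
ptr scene [ 0.3966 -0.1981  0.031 ] 173.98416219837534 0.17538120448087952
mtop top [ 0.493  -0.1562  0.161 ] 142.3036019914697 0.09856488954442227
mtop scene [ 0.4968 -0.1592  0.161 ] 142.31778145119534 0.09370204042184797
hend1 top [ 0.5968 -0.2166  0.159 ] -0.21989948748693963 0.025828511446200807
hend2 top [ 0.5383 -0.218   0.159 ] -177.30367821226906 0.03273237557254136
hendA scene [ 0.5428 -0.2253  0.159 ] -162.73065168111904 0.029528472885754716
hendB scene [ 0.5996 -0.2231  0.159 ] -12.960985761890603 0.029322262604145576
div1 top [ 0.7085 -0.2056  0.06  ] 4.5162116692039085 0.13790857222511932
div2 top [ 0.4292 -0.225   0.06  ] -176.56527946631067 0.1420732882523071
div3 top [ 0.559  -0.0763  0.06  ] 94.8724263189614 0.1407024046358596
div4 top [ 0.5794 -0.3611  0.06  ] -86.6605181892135 0.14480740007898227
165 [array([278.0913, 209.7385]), array([229.3291, 206.9995])]
170 [array([284.188 , 210.9499]), array([225.8064, 210.1108])]
173 [array([287.8864, 211.4197]), array([223.8345, 212.1041])]
176 [array([291.6022, 211.695 ]), array([221.9758, 214.1876])]
180 [array([296.5655, 211.7583]), array([219.6833, 217.099 ])]
[array([294.5952, 141.0181]), array([300.2549, 132.0764]), array([271.7239, 240.7597]), array([272.3823, 219.8419])]
pointer [([283.8, 212.2], 0.52)] [([284.9, 207.2], 0.5, np.float64(170.2944203133674))]
pointer [] [([220.3, 215.4], 0.6, np.float64(177.17865595517512))]
carpet [([119.4, 172.9], 0.96)] [([121.5, 154.9], 0.6, np.float64(93.10693767008337))]
carpet [([314.0, 137.1], 0.84)] []
```

Request:
jog_arm --series '[{"dp": [1, 1, 3], "delta_rot": [0, 0, 0], "hand": 1}, {"dp": [2, 2.5, 3], "delta_rot": [0, 0, -1], "hand": 1}, {"dp": [2.5, 3, 2], "delta_rot": [0, 0, -1.2], "hand": 1}, {"dp": [2.5, 3, 1], "delta_rot": [0, 0, -1.2], "hand": 1}, {"dp": [2.5, 3, 0], "delta_rot": [0, 0, -1.2], "hand": 1}, {"dp": [2.5, 3, 0], "delta_rot": [0, 0, -1.2], "hand": 1}, {"dp": [2.5, 3, 0], "delta_rot": [0, 0, -1.2], "hand": 1}, {"dp": [2.5, 3, 0], "delta_rot": [0, 0, -1.2], "hand": 1}, {"dp": [2.5, 3, 0], "delta_rot": [0, 0, -1.2], "hand": 1}, {"dp": [2.5, 3, 0], "delta_rot": [0, 0, -1.2], "hand": 1}, {"dp": [2.5, 3, 0], "delta_rot": [0, 0, -1.2], "hand": 1}, {"dp": [2.5, 3, 0], "delta_rot": [0, 0, -1.2], "hand": 1}, {"dp": [2.5, 2.5, 0], "delta_rot": [0, 0, -1.2], "hand": 1}, {"dp": [2.5, 2.5, 0], "delta_rot": [0, 0, -1.2], "hand": 1}, {"dp": [2, 1.2, 0], "delta_rot": [0, 0, 0], "hand": 1}, {"dp": [1, 0, 0], "delta_rot": [0, 0, 0], "hand": 1}, {"dp": [0, 0, 0], "delta_rot": [0, 0, 0], "hand": 1}]'

```text
t: 2.8
eef_pos: [0.576, -0.2163, 0.3209]
eef_rot: [2.297, -2.142, -0.001]
wrist_force: [0.3, 0.1, 0.3]
gripper_width: 0.0852
```

Request:
jog_arm --series '[{"dp": [-0.5, 0, -1], "delta_rot": [0, 0, 0], "hand": 1}, {"dp": [0, 0, -2.5], "delta_rot": [0, 0, 0], "hand": 1}, {"dp": [0, 0, -2.5], "delta_rot": [0, 0, 0], "hand": 1}, {"dp": [0, 0, -2.5], "delta_rot": [0, 0, 0], "hand": 1}, {"dp": [0, 0, -2.5], "delta_rot": [0, 0, 0], "hand": 1}, {"dp": [0, 0, -2.5], "delta_rot": [0, 0, 0], "hand": 1}, {"dp": [0, 0, -2.5], "delta_rot": [0, 0, 0], "hand": 1}, {"dp": [0, 0, -2], "delta_rot": [0, 0, 0], "hand": 1}, {"dp": [0, 0, -1.4], "delta_rot": [0, 0, 0], "hand": 1}, {"dp": [0, 0, 0], "delta_rot": [0, 0, 0], "hand": 1}, {"dp": [0, 0, 0], "delta_rot": [0, 0, 0], "hand": 0.2}, {"dp": [0, 0, 0], "delta_rot": [0, 0, 0], "hand": -0.2}, {"dp": [0, 0, 0], "delta_rot": [0, 0, 0], "hand": -0.4}, {"dp": [0, 0, 0], "delta_rot": [0, 0, 0], "hand": -0.5}, {"dp": [0, 0, 0], "delta_rot": [0, 0, 0], "hand": -0.6}, {"dp": [0, 0, 0], "delta_rot": [0, 0, 0], "hand": -0.7}, {"dp": [0, 0, 0], "delta_rot": [0, 0, 0], "hand": -1}, {"dp": [0, 0, 0], "delta_rot": [0, 0, 0], "hand": -1}, {"dp": [0, 0, 0], "delta_rot": [0, 0, 0], "hand": -1}]'

```text
t: 4.7
eef_pos: [0.5712, -0.2189, 0.1291]
eef_rot: [2.295, -2.141, 0.009]
wrist_force: [-0.7, -7.4, 0.9]
gripper_width: 0.0162
```

Request:
jog_arm --series '[{"dp": [0, -0.3, 0], "delta_rot": [0, 0, 0.5], "hand": -1}, {"dp": [0, 0, 0], "delta_rot": [0, 0, 1], "hand": -1}, {"dp": [0, 0, 0], "delta_rot": [0, 0, 1.5], "hand": -1}, {"dp": [0, 0, 0], "delta_rot": [0, 0, 2], "hand": -1}, {"dp": [0, 0, 0], "delta_rot": [0, 0, 2], "hand": -1}, {"dp": [0, 0, 0], "delta_rot": [0, 0, 2], "hand": -1}, {"dp": [0, 0, 0], "delta_rot": [0, 0, 2], "hand": -1}, {"dp": [0, 0, 0], "delta_rot": [0, 0, 2], "hand": -1}, {"dp": [0, 0, 0], "delta_rot": [0, 0, 2.5], "hand": -1}, {"dp": [0, 0, 0], "delta_rot": [0, 0, 2.5], "hand": -1}, {"dp": [0, 0, 0], "delta_rot": [0, 0, 2.5], "hand": -1}, {"dp": [0, 0, 0], "delta_rot": [0, 0, 2.5], "hand": -1}, {"dp": [0, 0, 0], "delta_rot": [0, 0, 2], "hand": -1}, {"dp": [0, 0, 0], "delta_rot": [0, 0, 2], "hand": -1}, {"dp": [0, 0, 0], "delta_rot": [0, 0, 2], "hand": -1}, {"dp": [0, 0, 0], "delta_rot": [0, 0, 1.5], "hand": -1}, {"dp": [0, 0, 0], "delta_rot": [0, 0, 1], "hand": -1}, {"dp": [0, 0, 0], "delta_rot": [0, 0, 0.5], "hand": -1}, {"dp": [0, 0, 0], "delta_rot": [0, 0, 0], "hand": -1}]'

```text
t: 6.6
eef_pos: [0.571, -0.2187, 0.129]
eef_rot: [-2.798, 1.426, -0.001]
wrist_force: [-2.3, 2.7, 6.7]
gripper_width: 0.0164
```

```bash
python3 - <<'E'
from h import *
np.set_printoptions(precision=4,suppress=True)
o=manip.get_obs(); print(o['moment'],o['wrist_force'],o['eef_pos'],o['qpos'])
a=save('scene','d_scene');b=save('top','d_top')
A=cv2.resize(a[180:300,205:335],None,fx=3,fy=4*.75,interpolation=cv2.INTER_CUBIC)
B=cv2.resize(b[75:225,230:365],None,fx=3,fy=3,interpolation=cv2.INTER_CUBIC)
h=450; A=cv2.copyMakeBorder(A,0,h-A.shape[0],0,0,cv2.BORDER_CONSTANT)
cv2.imwrite('pics/d.png',np.hstack([B,A])[:,:,::-1]); print(B.shape,A.shape)
E
```

```text
[ 0.3504  0.2969 -0.0716] [-2.2792  2.6562  6.6663] [ 0.571  -0.2187  0.129 ] [-0.4541  0.1234  1.829   0.0015  1.1885  0.488 ]
(450, 405, 3) (450, 390, 3)
```

View pics/d.png

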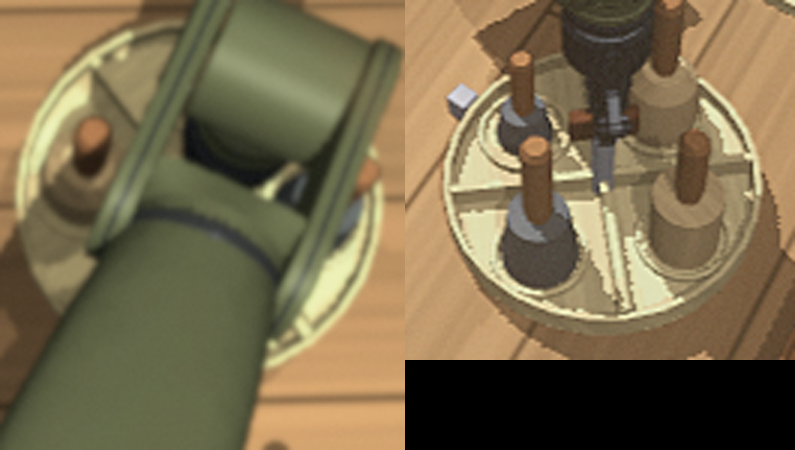

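```bash
python3 - <<'E'
from h import *
np.set_printoptions(precision=4,suppress=True)
ax=np.array([.571,-.2187]);ang=lambda p:np.degrees(np.arctan2(p[1]-ax[1],p[0]-ax[0]))
S=lambda u,v:(205+(u-405+.5)/3-.5,180+(v+.5)/3-.5)
for n,uv,z in(('ptr',S(462,98),.031),('mtop',S(521,59),.161)):
    p=atz('scene',uv,z);print(n,p,ang(p),np.hypot(*(p[:2]-ax)))
p,q=[atz('scene',S(*u),.06) for u in((450,190),(748,168))];print('div',np.degrees(np.arctan2(*(q-p)[1::-1])))
a=cv2.imread('pics/d_scene.png')
o=cv2.imread('pics/a_top.png')
def quad(im,c,t,s):
    t=np.radians(t);r=np.array([np.cos(t),np.sin(t)]);n=np.array([-r[1],r[0]])
    im=cv2.resize(im,None,fx=s,fy=s,interpolation=cv2.INTER_CUBIC)
    P=[proj(c,[*(ax+r*(.176+i*.012)+n*j*.012),.031]) for i,j in((-1,-1),(-1,1),(1,1),(1,-1))]
    cv2.polylines(im,[np.int32((np.array(P)+.5)*s)],True,(0,0,255),1)
    return im
s=10
L=[]
for im,c,(u,v) in((a,'scene',(224,213)),(o,'top',(286,212))):
    for t in(170,173): L.append(quad(im,c,t,s)[(v-14)*s:(v+14)*s,(u-14)*s:(u+14)*s])
cv2.imwrite('pics/e.png',np.vstack([np.hstack(L[:2]),np.hstack(L[2:])]))
E
```

```text
ptr [ 0.3963 -0.196   0.031 ] 172.59929405664778 0.17615658268485118
mtop [ 0.4753 -0.2063  0.161 ] 172.64333075408788 0.0965160272011762
div 33.90204362534732
```

View pics/e.png

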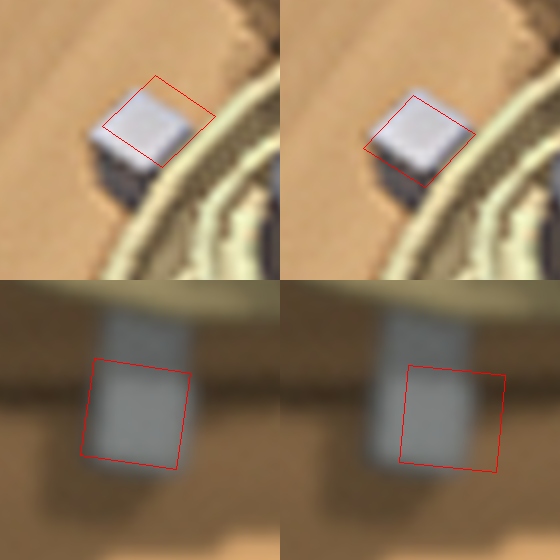

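The overlay puts the pointer at about 171–172° (scene block at pixel 224,213; top at 286,212). The bay is at 171°, so I'm letting go and rising.

Request:
jog_arm --series '[{"dp": [0, 0, 0], "delta_rot": [0, 0, 0], "hand": -0.4}, {"dp": [0, 0, 0], "delta_rot": [0, 0, 0], "hand": 0}, {"dp": [0, 0, 0], "delta_rot": [0, 0, 0], "hand": 0.3}, {"dp": [0, 0, 0], "delta_rot": [0, 0, 0], "hand": 0.3}, {"dp": [0, 0, 0], "delta_rot": [0, 0, 0], "hand": 0.3}, {"dp": [0, 0, 1], "delta_rot": [0, 0, 0], "hand": 0.3}, {"dp": [0, 0, 2], "delta_rot": [0, 0, 0], "hand": 0.3}, {"dp": [0, 0, 3], "delta_rot": [0, 0, 0], "hand": 0.3}, {"dp": [0, 0, 3], "delta_rot": [0, 0, 0], "hand": 0.3}, {"dp": [0, 0, 3], "delta_rot": [0, 0, 0], "hand": 0.3}, {"dp": [0, 0, 3], "delta_rot": [0, 0, 0], "hand": 0.3}, {"dp": [0, 0, 2], "delta_rot": [0, 0, 0], "hand": 0.3}, {"dp": [-2, 0, 0.5], "delta_rot": [0, 0, 0], "hand": 0.3}, {"dp": [-2.5, 0.5, 0], "delta_rot": [0, 0, 0], "hand": 0.3}, {"dp": [-2.5, 0.5, 0], "delta_rot": [0, 0, 0], "hand": 0.3}, {"dp": [-2, 0.2, 0], "delta_rot": [0, 0, 0], "hand": 0.3}, {"dp": [-0.5, 0, 0], "delta_rot": [0, 0, 0], "hand": 0.3}, {"dp": [0, 0, 0], "delta_rot": [0, 0, 0], "hand": 0.3}]'

```text
t: 8.5
eef_pos: [0.4753, -0.2074, 0.3033]
eef_rot: [-2.798, 1.428, -0.003]
wrist_force: [-0.2, -0.1, -0.2]
gripper_width: 0.0558
```

```bash
python3 - <<'E'
from h import *
np.set_printoptions(precision=4,suppress=True)
o=manip.get_obs(); print(o['wrist_force'],o['eef_pos'],o['qpos'])
a=save('scene','f_scene');b=save('top','f_top')
for c in('scene','top'):
    for d in manip.tip_of(c,'small_mallet_center')[:6]: print(c,np.round(d['xy'],1),round(d['conf'],2),atz(c,d['xy'],.0985))
A=cv2.resize(a[180:300,205:335],None,fx=4,fy=4,interpolation=cv2.INTER_CUBIC)
cv2.imwrite('pics/f.png',A[:,:,::-1])
E
```

```text
[-0.1845 -0.0828 -0.1693] [ 0.4753 -0.2074  0.3033] [-0.5151 -0.2072  1.8513  0.0001  1.4957  0.4288]
scene [178.5 209.2] 0.89 [ 0.3062 -0.2871  0.0985]
scene [253.1 127.5] 0.74 [0.3316 0.0997 0.0985]
scene [241.9 210.9] 0.7 [ 0.4674 -0.2047  0.0985]
scene [161.9 285.2] 0.55 [ 0.4056 -0.5026  0.0985]
top [403.2 213.4] 0.97 [ 0.3837 -0.4568  0.0985]
top [152.7 244.8] 0.7 [0.3246 0.125  0.0985]
top [295.1 175.7] 0.48 [ 0.4772 -0.2073  0.0985]
```

View pics/f.png

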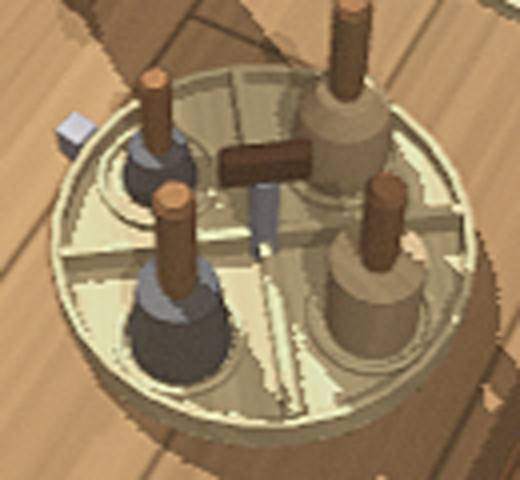

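Request:
jog_arm --series '[{"dp": [0, 0.2, -1], "delta_rot": [0, 0, 0], "hand": 0.3}, {"dp": [0, 0, -2.5], "delta_rot": [0, 0, 0], "hand": 0.3}, {"dp": [0, 0, -3], "delta_rot": [0, 0, 0], "hand": 0.3}, {"dp": [0, 0, -3], "delta_rot": [0, 0, 0], "hand": 0.3}, {"dp": [0, 0, -3], "delta_rot": [0, 0, 0], "hand": 0.3}, {"dp": [0, 0, -3], "delta_rot": [0, 0, 0], "hand": 0.3}, {"dp": [0, 0, -2], "delta_rot": [0, 0, 0], "hand": 0.3}, {"dp": [0, 0, -1.5], "delta_rot": [0, 0, 0], "hand": 0.3}, {"dp": [0, 0, -1], "delta_rot": [0, 0, 0], "hand": 0.3}, {"dp": [0, 0, 0], "delta_rot": [0, 0, 0], "hand": 0.1}, {"dp": [0, 0, 0], "delta_rot": [0, 0, 0], "hand": -0.1}, {"dp": [0, 0, 0], "delta_rot": [0, 0, 0], "hand": -0.2}, {"dp": [0, 0, 0], "delta_rot": [0, 0, 0], "hand": -0.3}, {"dp": [0, 0, 0], "delta_rot": [0, 0, 0], "hand": -0.4}, {"dp": [0, 0, 0], "delta_rot": [0, 0, 0], "hand": -0.6}, {"dp": [0, 0, 0], "delta_rot": [0, 0, 0], "hand": -1}, {"dp": [0, 0, 0], "delta_rot": [0, 0, 0], "hand": -1}, {"dp": [0, 0, 0], "delta_rot": [0, 0, 0], "hand": -1}]'

```text
t: 10.5
eef_pos: [0.4758, -0.2055, 0.1033]
eef_rot: [-2.799, 1.427, -0.002]
wrist_force: [-3.2, 1.6, 4.3]
gripper_width: 0.0226
```

Request:
jog_arm --series '[{"dp": [0, 0, 0.5], "delta_rot": [0, 0, 0], "hand": -1}, {"dp": [0, 0, 0.8], "delta_rot": [0, 0, 0], "hand": -1}, {"dp": [0, 0, 1.2], "delta_rot": [0, 0, 0], "hand": -1}, {"dp": [0, 0, 1.5], "delta_rot": [0, 0, 0], "hand": -1}, {"dp": [0, 0, 2], "delta_rot": [0, 0, 0], "hand": -1}, {"dp": [0, 0, 2], "delta_rot": [0, 0, 0], "hand": -1}, {"dp": [0, 0, 2], "delta_rot": [0, 0, 0], "hand": -1}, {"dp": [0, 0, 2], "delta_rot": [0, 0, 0], "hand": -1}, {"dp": [0, 0, 2], "delta_rot": [0, 0, 0], "hand": -1}, {"dp": [0, 0, 1], "delta_rot": [0, 0, 0], "hand": -1}, {"dp": [0, 0, 0], "delta_rot": [0, 0, 0], "hand": -1}, {"dp": [0, 0, 0], "delta_rot": [0, 0, 0], "hand": -1}]'

```text
t: 11.7
eef_pos: [0.4751, -0.2051, 0.2519]
eef_rot: [-2.799, 1.427, 0.001]
wrist_force: [0.6, 0.2, -4.5]
gripper_width: 0.0229
```

```bash
python3 - <<'E'
from h import *
np.set_printoptions(precision=4,suppress=True)
a=save('scene','g_scene');b=save('top','g_top')
for c in('scene','top'):
    for d in manip.tip_of(c,'carpet')[:2]: print(c,np.round(d['xy'],1),round(d['conf'],2),atz(c,d['xy'],.024))
t=cv2.imread('pics/a_top.png')
# carpet by colour in first top picture
hsv=cv2.cvtColor(t,cv2.COLOR_BGR2HSV); m=((hsv[...,1]<60)&(hsv[...,2]>80)).astype('uint8')
m[:, :75]=0;m[:,170:]=0;m[:135]=0;m[215:]=0
m=cv2.morphologyEx(m,cv2.MORPH_OPEN,np.ones((5,5)))
c=max(cv2.findContours(m,0,1)[0],key=cv2.contourArea);r=cv2.minAreaRect(c);print(r,atz('top',r[0],.024))
bx=[atz('top',p,.024)[:2] for p in cv2.boxPoints(r)];print(np.array(bx))
A=cv2.resize(a[60:300,160:400],None,fx=2.5,fy=2.5,interpolation=cv2.INTER_CUBIC)
cv2.imwrite('pics/g.png',A[:,:,::-1])
E
```

```text
scene [312.6 137.8] 0.98 [0.4965 0.2188 0.024 ]
top [118.4 174.1] 0.59 [0.4986 0.2235 0.024 ]
((120.86923217773438, 169.98968505859375), (87.35974884033203, 76.86609649658203), 4.513988018035889) [0.5087 0.2174 0.024 ]
[[0.4244 0.3317]
 [0.6161 0.3184]
 [0.5945 0.1011]
 [0.4027 0.1176]]
```

View pics/g.png

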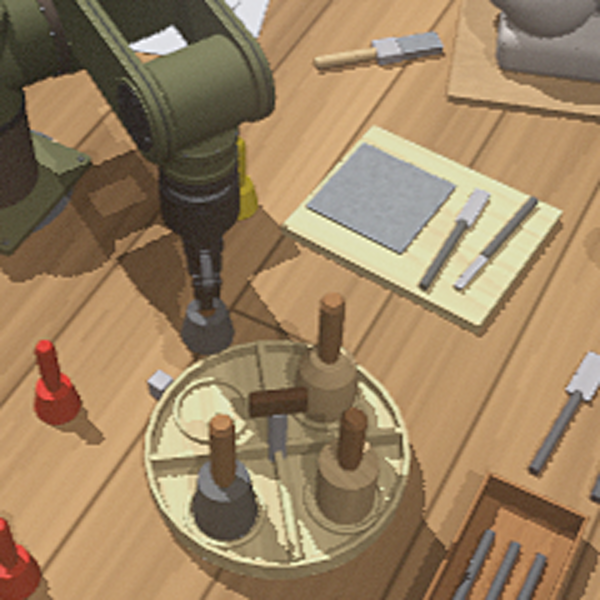

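```bash
python3 - <<'E'
from h import *
np.set_printoptions(precision=4,suppress=True)
P=np.array([atz('scene',(160+(u+.5)/2.5-.5,60+(v+.5)/2.5-.5),.024) for u,v in((367,143),(455,187),(403,252),(306,206))])
Q=np.array([atz('top',p,.024) for p in((94,144),(154,148),(150,207),(88,203))])
for X in(P,Q): print(X.mean(0),[np.linalg.norm(X[i]-X[i-1]) for i in range(4)],X[:,:2].tolist())
E
```

```text
[0.4975 0.2179 0.024 ] [np.float64(0.15144737465051342), np.float64(0.14457080219549892), np.float64(0.14281246749842966), np.float64(0.15001655359390167)] [[0.4340905984487162, 0.30094837384231454], [0.5772913195562275, 0.2810921324623642], [0.5640675114895514, 0.1388932162456583], [0.41452188362368614, 0.1507705702605947]]
[0.4953 0.2157 0.024 ] [np.float64(0.1478975311486882), np.float64(0.1498451519502186), np.float64(0.14781442167187234), np.float64(0.15313591762126916)] [[0.5755056482520301, 0.2841710305266488], [0.562453259740072, 0.13489543065474408], [0.41502692206135067, 0.14559955195589336], [0.4282713377174564, 0.29816165314631493]]
```

Request:
jog_arm --series '[{"dp": [0, 0.5, 0], "delta_rot": [0, 0, 0], "hand": -1}, {"dp": [0.1, 1, 0], "delta_rot": [0, 0, 0], "hand": -1}, {"dp": [0.1, 1.7, 0], "delta_rot": [0, 0, 0], "hand": -1}, {"dp": [0.2, 2.5, 0], "delta_rot": [0, 0, 0], "hand": -1}, {"dp": [0.2, 3, 0], "delta_rot": [0, 0, 0], "hand": -1}, {"dp": [0.2, 3, 0], "delta_rot": [0, 0, 0], "hand": -1}, {"dp": [0.2, 3, 0], "delta_rot": [0, 0, 0], "hand": -1}, {"dp": [0.2, 3, 0], "delta_rot": [0, 0, 0], "hand": -1}, {"dp": [0.2, 3, 0], "delta_rot": [0, 0, 0], "hand": -1}, {"dp": [0.2, 3, 0], "delta_rot": [0, 0, 0], "hand": -1}, {"dp": [0.1, 3, 0], "delta_rot": [0, 0, 0], "hand": -1}, {"dp": [0.1, 3, 0], "delta_rot": [0, 0, 0], "hand": -1}, {"dp": [0.1, 3, 0], "delta_rot": [0, 0, 0], "hand": -1}, {"dp": [0.1, 3, 0], "delta_rot": [0, 0, 0], "hand": -1}, {"dp": [0.1, 2.5, 0], "delta_rot": [0, 0, 0], "hand": -1}, {"dp": [0, 1.7, 0], "delta_rot": [0, 0, 0], "hand": -1}, {"dp": [0, 1, 0], "delta_rot": [0, 0, 0], "hand": -1}, {"dp": [0, 0.3, 0], "delta_rot": [0, 0, 0], "hand": -1}, {"dp": [0, 0, 0], "delta_rot": [0, 0, 0], "hand": -1}]'

```text
t: 13.8
eef_pos: [0.4962, 0.2068, 0.2522]
eef_rot: [2.799, -1.426, -0.0]
wrist_force: [0.2, -0.1, -3.1]
gripper_width: 0.0225
```

Request:
jog_arm --series '[{"dp": [0, 0, -1], "delta_rot": [0, 0, 0], "hand": -1}, {"dp": [0, 0, -2], "delta_rot": [0, 0, 0], "hand": -1}, {"dp": [0, 0, -2.5], "delta_rot": [0, 0, 0], "hand": -1}, {"dp": [0, 0, -2.5], "delta_rot": [0, 0, 0], "hand": -1}, {"dp": [0, 0, -2], "delta_rot": [0, 0, 0], "hand": -1}, {"dp": [0, 0, -1.5], "delta_rot": [0, 0, 0], "hand": -1}, {"dp": [0, 0, -1], "delta_rot": [0, 0, 0], "hand": -1}, {"dp": [0, 0, -0.5], "delta_rot": [0, 0, 0], "hand": -1}, {"dp": [0, 0, 0], "delta_rot": [0, 0, 0], "hand": -1}, {"dp": [0, 0, 0], "delta_rot": [0, 0, 0], "hand": -1}]'

```text
t: 14.8
eef_pos: [0.4971, 0.2069, 0.1233]
eef_rot: [-2.798, 1.427, -0.002]
wrist_force: [0.4, 0.0, -3.3]
gripper_width: 0.0226
```

```bash
python3 - <<'E'
from h import *
np.set_printoptions(precision=4,suppress=True)
print(manip.get_obs()['eef_pos'])
a=save('scene','i_scene')
A=cv2.resize(a[60:260,200:400],None,fx=3,fy=3,interpolation=cv2.INTER_CUBIC)
for z in(.024,):
    cv2.circle(A,tuple(int(x) for x in (proj('scene',[.4965,.217,z])-[200,60]+.5)*3),3,(255,0,0),1)
cv2.imwrite('pics/i.png',A[:,:,::-1])
E
```

```text
[0.4971 0.2069 0.1233]
```

View pics/i.png

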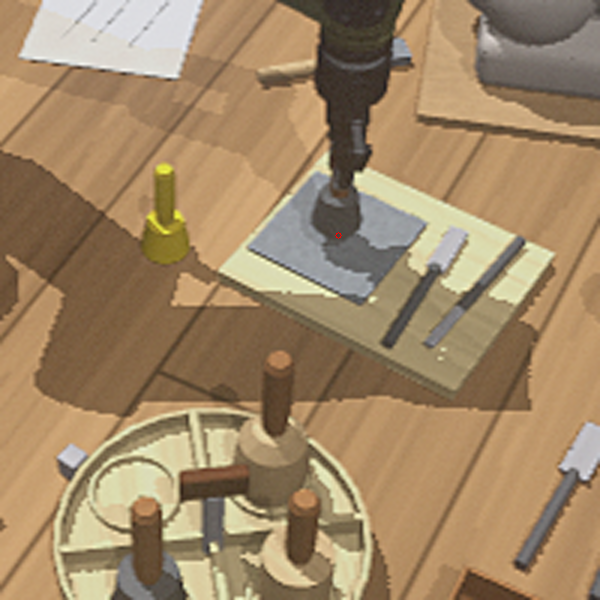

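Request:
jog_arm --series '[{"dp": [0, 0.5, 0], "delta_rot": [0, 0, 0], "hand": -1}, {"dp": [0, 0.5, -0.5], "delta_rot": [0, 0, 0], "hand": -1}, {"dp": [0, 0, -1], "delta_rot": [0, 0, 0], "hand": -1}, {"dp": [0, 0, -0.8], "delta_rot": [0, 0, 0], "hand": -1}, {"dp": [0, 0, -0.4], "delta_rot": [0, 0, 0], "hand": -1}, {"dp": [0, 0, -0.2], "delta_rot": [0, 0, 0], "hand": -1}, {"dp": [0, 0, -0.1], "delta_rot": [0, 0, 0], "hand": -1}, {"dp": [0, 0, 0], "delta_rot": [0, 0, 0], "hand": -1}, {"dp": [0, 0, 0], "delta_rot": [0, 0, 0], "hand": -1}]'

```text
t: 15.75
eef_pos: [0.4967, 0.2168, 0.0927]
eef_rot: [-2.798, 1.427, -0.001]
wrist_force: [-0.2, -0.7, -3.7]
gripper_width: 0.0227
```

Request:
jog_arm --series '[{"dp": [0, 0, -0.1], "delta_rot": [0, 0, 0], "hand": -1}, {"dp": [0, 0, -0.1], "delta_rot": [0, 0, 0], "hand": -1}, {"dp": [0, 0, 0], "delta_rot": [0, 0, 0], "hand": -1}, {"dp": [0, 0, 0], "delta_rot": [0, 0, 0], "hand": -1}]'

```text
t: 16.15
eef_pos: [0.4969, 0.2169, 0.0914]
eef_rot: [-2.798, 1.427, -0.001]
wrist_force: [-0.8, -1.2, 3.4]
gripper_width: 0.0225
```

Contact is felt, since the load has gone from −3.7 to +3.4 N. I'm releasing and rising.

Request:
jog_arm --series '[{"dp": [0, 0, 0], "delta_rot": [0, 0, 0], "hand": -0.4}, {"dp": [0, 0, 0], "delta_rot": [0, 0, 0], "hand": -0.2}, {"dp": [0, 0, 0], "delta_rot": [0, 0, 0], "hand": 0}, {"dp": [0, 0, 0], "delta_rot": [0, 0, 0], "hand": 0.3}, {"dp": [0, 0, 0], "delta_rot": [0, 0, 0], "hand": 0.3}, {"dp": [0, 0, 0], "delta_rot": [0, 0, 0], "hand": 0.3}, {"dp": [0, 0, 1], "delta_rot": [0, 0, 0], "hand": 0.3}, {"dp": [0, 0, 2], "delta_rot": [0, 0, 0], "hand": 0.3}, {"dp": [0, 0, 3], "delta_rot": [0, 0, 0], "hand": 0.3}, {"dp": [0, 0, 3], "delta_rot": [0, 0, 0], "hand": 0.3}, {"dp": [0, 0, 3], "delta_rot": [0, 0, 0], "hand": 0.3}, {"dp": [0, 0, 3], "delta_rot": [0, 0, 0], "hand": 0.3}, {"dp": [-1, 0, 2], "delta_rot": [0, 0, 0], "hand": 0.3}, {"dp": [-3, 0, 0], "delta_rot": [0, 0, 0], "hand": 0.3}, {"dp": [-3, 0, 0], "delta_rot": [0, 0, 0], "hand": 0.3}, {"dp": [-2, 0, 0], "delta_rot": [0, 0, 0], "hand": 0.3}, {"dp": [0, 0, 0], "delta_rot": [0, 0, 0], "hand": 0.3}, {"dp": [0, 0, 0], "delta_rot": [0, 0, 0], "hand": 0.3}]'

```text
t: 17.95
eef_pos: [0.4066, 0.2169, 0.2612]
eef_rot: [-2.798, 1.426, -0.002]
wrist_force: [0.7, -0.5, 0.3]
gripper_width: 0.0557
```

```bash
python3 - <<'E'
from h import *
np.set_printoptions(precision=4,suppress=True)
a=save('scene','j_scene');b=save('top','j_top')
for c in('scene','top'):
    for d in manip.tip_of(c,'small_mallet_center')[:5]: print(c,np.round(d['xy'],1),round(d['conf'],2),atz(c,d['xy'],.0865))
A=cv2.resize(a[90:290,200:400],None,fx=2,fy=2,interpolation=cv2.INTER_CUBIC)
B=cv2.resize(b[75:275,60:260],None,fx=2,fy=2,interpolation=cv2.INTER_CUBIC)
C=b[75:225,200:400]; C=cv2.resize(C,None,fx=1,fy=1)
cv2.imwrite('pics/j.png',np.hstack([A,B])[:,:,::-1])
E
```

```text
scene [180.7 211. ] 0.83 [ 0.309  -0.2831  0.0865]
scene [160.6 280.9] 0.8 [ 0.3902 -0.4904  0.0865]
scene [310.  125.4] 0.76 [0.4858 0.2093 0.0865]
scene [257.  127.7] 0.56 [0.3373 0.1154 0.0865]
top [152.9 245.8] 0.91 [0.3219 0.1269 0.0865]
top [322.7 252.5] 0.89 [ 0.2971 -0.2676  0.0865]
top [113.1 173.3] 0.87 [0.4931 0.219  0.0865]
top [406.4 212.6] 0.56 [ 0.3857 -0.4688  0.0865]
```

View pics/j.png

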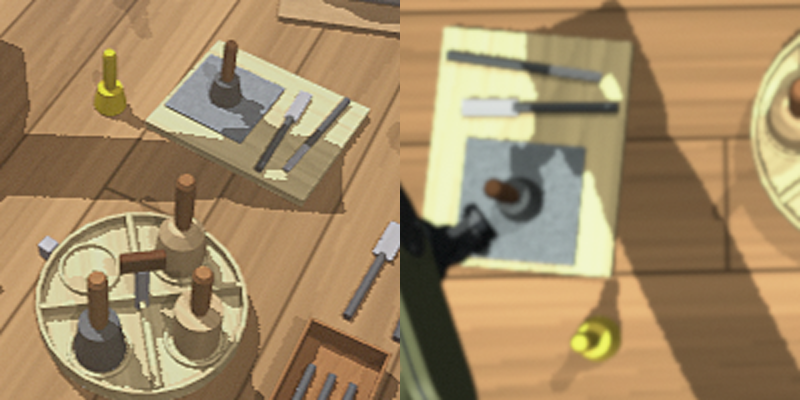

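The mallet stands upright mid-carpet (scene crop 228,90; top crop 515,195). The empty seat ring faces the pointer, and nothing has fallen.

```bash
python3 -c "
from workcell import manip
print(manip.hand_in())"
```

```text
the job is handed in; nothing more can be done
None
```

The job is done and handed in at about 18 s of the 58 s allowed. I turned the carousel about 33° by its handle until the small mallet's bay faced the pointer, then let go. I lifted the mallet out and stood it on its head in the middle of the carpet.

- **Carousel alignment:** The bay came to about 171° by the gripper's angle, and the pointer measured 170.5–172.6° in the two cameras. The tray dividers gave about 169° and the mallet about 172.6°, so the estimates disagree by 2–3°. The last picture shows the emptied seat still in line with the pointer.
- **Mallet placement:** I released it at (0.497, 0.217) after feeling contact; the carpet middle measured about (0.4965, 0.217). The last picture shows it upright near the middle. The networks put it 4 mm (top camera) and 13 mm (scene camera) off, but their scatter on other points was of the same order.
- **Forces and clearance:** The wrist readings after each move stayed under 10 N, though I did not see values during the moves. At hand-in the gripper was open and clear of everything, and nothing had fallen.

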